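Tension the scroll-saw blade to the green mark and lock it

ROBOT

A 7-joint arm with a two-finger parallel gripper is mounted at the origin on a cart in front of the work surface, level with it; the furniture and walls round the work are solid. World frame = base frame: x ahead of the robot, y to its left, z up, the work surface at z = 0. Lengths are in m, angles in rad, forces in N, time in s.
With the tool pointing down it reaches from about 0.4 to 0.85 m from the base axis. Payload 4.5 kg.
Tool frame: the origin (TCP) lies at the very end of the fingers, on their centre line; the grasp point (between the pads) lies 19 mm behind it; z points along the fingers, y is the line along which they close (so a half turn about z gives the same grasp; the last joint's range is limited). The gripper opens to 85 mm and grips with 20 to 120 N. Pads are 22 mm wide; open, the fingers measure 114 mm over their backs; the gripper's body (76 mm by 85 mm) begins 54 mm behind the grasp point. The pads swing forward as they close: fully open they stand 13 mm farther back than shut.
Start: joints at [-1.183, 0.689, -0.195, 1.565, 0.157, 0.902, -0.215], TCP at [0.217, 0.586, 0.231] pointing down, gripper open.
Joint ranges: [-3.01, 3.01], [-0.46, 2.08], [-1.47, 1.51], [0.13, 2.56], [-1, 4.14], [0.04, 2.09], [-2.66, 2.66]. Speed limits (rad/s): [2.57, 2.57, 3.14, 3.14, 3.14, 3.14, 3.14].

INTERFACE

Orientations are given as [roll, pitch, yaw] about the fixed x, y, z axes, in that order (R = Rz(yaw) Ry(pitch) Rx(roll)).
In Python, from bench import arm gives the robot as it stands. The module is installed in compiled form; this text tells all that it offers.
- The arm moves only by the tool drive_tool, never from a script. Its argument "motion" is a list of rows, each a list of 3 entries, a list of its own where there are three numbers: the shift along the tool's x, y, z in units of 25 mm (1.0 is 25 mm), then the turn, a rotation vector about the tool's x, y, z in units of 8 degrees (1.0 is 8 degrees), then the gripper's target within -1 to 1 (shut at 1, half-way at 0, fully open at -1). In form: [[[tx, ty, tz], [wx, wy, wz], claw], ...]. A call has 1 to 8 rows; each row is the pose to reach, as a shift and turn from the pose commanded when the call began, along the tool's axes at that moment; what a row does not reach only later rows make up. A row lasts 1/8 s, in which the tool goes at most 62.5 mm and 10.7 degrees, less where a joint would pass 70% of its speed; a pose out of reach is approached as far as the arm can. A call with a gripper value outside its range is refused whole. The fingers move at their own pace and stop on an object; the grip force is fixed at half the most. Time passes only in rows, so rows that repeat a pose let the fingers close. It gives the time, the measured TCP pose, the force, the opening and the grip force at its end, in the units of the state.
- arm.get_state(): the state, without advancing time (a new reading comes with each control period).
- arm.snapshot(name): name is "side" or "top"; returns a dict with "frame" (420x560x3 uint8, blue, green, red), "depth" (420x560 float32, m along the optical axis (not along the pixel's ray), 0 where there is no reading), "intrinsics" (3x3 intrinsics, pixels), "pose" (4x4, takes a point from camera to world coordinates). Camera axes: x right, y up, looking along -z (the intrinsics and any distortion apply to the point x, -y, -z); pixel columns grow to the right and rows downward; lengths in m; the calibration is good to about 2 mm. A picture is of the moment at which its call begins.
- arm.sign_off(): hands the job in; it is judged then, once.
The state is a dict: "time": time; "joint_positions": joint angles; "joint_velocities": joint speeds; "joint_torque": joint torques, N m; "eef_pos": TCP position; "orientation": TCP orientation; "ft_force": force on the tool from outside, world axes, zero at the start; "torque": the same for the moment, N m; "grip_width": finger opening in m; "finger_force": force on a finger pad.
Only numpy, scipy, OpenCV 4.12 (cv2) and the standard library are available. Lean on these libraries where they do the work, as an engineer would, in place of code of your own. Each camera call takes 0.05 s, during which the arm holds its last target. There are 200 camera calls.

TASK

Set the blade tension on the blue bench tensioner: swing the yellow-pegged lock lever towards its open end, press the red knob down until its clutch bites and turn it clockwise until the orange pointer stands on the green mark, then let go and swing the lever fully back to lock it. Press only as hard as the clutch needs (about 11 to 16 N on the knob, never hard), move the pointer with the knob alone and never into the red end of the scale, and leave the things lying round about where they are.

Things in the scene. Friction and masses are not known exactly. Their poses are not given: they have to be found in the camera images.
- tensioner: Blade tensioner screwed to the bench: blue plate 215 x 315 x 12 mm (its x from -75 to +140 mm, y from -145 to +170 mm) that carries the parts below. Origin on the table top straight under the knob's axis; z up, x roughly away from the robot, y left. The lever is on the -y side of the knob, pointer and scale on the +y side. Only knob and lever rise over 40 mm.
- pedestal: Fixed round grey pedestal under the knob, 62 mm across, 18 mm high, origin at its underside on the axis. In it lies the tension screw's brass clutch plate, met by the knob's foot through a thrust spring (7 N per mm). The gap is unknown: the knob sinks 2 to 8 mm, under 2 to 5 N, before they meet. 5 N or more on the plate (10 N on the knob) grips it; over 18 N (22 N on the knob) harms it.
- knob_grip (a point): Middle of the knob's red grip, on its upright axis: a bar 46 mm long (this point's x), 15 mm wide (its y), 45 mm high, top 21 mm above this point; its foot, 23 mm below this point, stands on a black collar 54 mm across, 7 mm thick. 72 mm above the table when up. Sprung: rises again when let go; sinks at most 12 mm.
- lever_peg (a point): Middle of the lock lever's upright yellow peg, 69 mm above the table: round, 15 mm across, top 18 mm above this point; the steel lever's upper face is 28 mm below it. The lever turns level about an upright pivot 60 mm from the knob's axis in the tensioner's -y; the peg is 65 mm from the pivot. It stays where left; 1.3 N at the peg moves it.
- lock_lever (a joint): Lock lever angle, rad. 0: locked, the peg lies in the tensioner's -y from the pivot and the tongue at the other end lies under the knob's collar, so the knob cannot be pressed. Grows as the peg swings clockwise from above, towards the tensioner's -x (the robot); end stop at 1.05. Open is over 0.7.
- pointer_arm: Sprung steel arm 150 mm long, 18 to 26 mm above the table, with an orange pointer at its end. Origin on its pivot, 45 mm in -x and 60 mm in +y from the knob's axis (tensioner's axes); its x runs along the arm. At rest it points along the tensioner's +x; tension swings it towards +y. From 0.53 rad of swing the scale is red.
- pointer_tip (a point): Tip of the orange pointer, 150 mm from the arm's pivot, 22 mm above the table.
- mark_edge (a point): Where the pointer's tip must stand: middle of the inner edge of the green mark, 150 mm from the arm's pivot, 22 mm above the table. The mark is a green tab 20 x 10 x 10 mm (10 mm along the scale), set at 0.22 to 0.40 rad of arm swing; not to be moved.
- tape: Roll of masking tape lying flat, 96 mm across, 25 mm high; bystander. Origin under its centre.
- toy_wheel: Wooden toy wheel lying flat, 42 mm across, 14 mm high; bystander. Origin under its centre.
- block: Pale wood block 20 x 60 x 20 mm; bystander. Origin under its centre.
- cork: Cork block 40 x 70 x 26 mm; bystander. Origin under its centre.
- knob: The knob, origin on its axis at the collar's underside, 42 mm above the table when up. Too lightly pressed, it turns idly. With the clutch gripping, clockwise from above tightens, the other way slackens: first 0.1 to 0.5 rad of play, then the arm turns about 0.3 rad per rad of knob, so 0.8 to 1.9 rad are needed (regrasp if need be). The screw stays where it is left.

How it is judged:
On the way, in this order (a step that is already met when the one before it is completed fails the run):
1. the lock lever is swung open (more than 0.7 rad) (value of joint lock_lever above 0.7 rad), for 0.1 s.
2. the pointer's tip stands within 5 mm of the mark, the lever still open (horizontal distance between pointer_tip and mark_edge below 0.005 m and value of joint lock_lever above 0.5 rad), for 0.3 s.
At the end, for the whole second after the job is handed in: The pointer's tip rests within 5 mm of the green mark's inner edge point and the lock lever is back within 0.15 rad of its locked end (horizontal distance between pointer_tip and mark_edge below 0.005 m and value of joint lock_lever below 0.15 rad and angular speed of pointer_arm below 0.03 rad/s); the robot touches nothing.
It fails at once if the knob is pressed on the clutch plate with more than 18 N (contact force between pedestal and knob above 18 N).
It fails at once if the pointer is driven into the red zone (0.53 rad of swing) (y of pointer_tip in the frame of tensioner above 0.1358 m).
It fails at once if the robot touches the pointer arm (contact force between any of the arm, the fingers and pointer_arm above 0.5 N).
It fails at once if the green mark is moved (distance of mark_edge from where it was at the start of the episode above 0.004 m).
It fails at once if the tape, the toy wheel, the wood block or the cork block is moved more than 2 cm (distance of any of tape, toy_wheel, block, cork from where it was at the start of the episode above 0.02 m).
It also fails if it takes over 72 s, if anything falls off the work surface, if the arm or the gripper's body presses on something with over 40 N, if the wrist force passes 120 N, or if a joint passes its speed limit or range.

## Working session

There is one attempt and no reset: what is moved stays moved. The work goes in short steps, Python scripts to look and compute and a tool call to move; the robot and the scene stay as the last step left them, time stands still between calls to the robot, and variables do not carry over. Pictures are saved under pics/ and viewed, at most 10 in all, crops included, and the job is handed in when it is done.

Besides the shell and the picture viewer there is one more tool, called after ">>>" as name(argument=value, ...), one argument or row to a line, values as JSON. drive_tool: Moves the arm, as the interface text tells. Its arguments: {"type":"object","properties":{"motion":{"type":"array"}},"required":["motion"]}

```bash
mkdir -p pics; cat > h.py <<'E'
import numpy as np, cv2
from bench import arm
from scipy.spatial.transform import Rotation as R
def snap(n,f=None):
    s=arm.snapshot(n)
    if f: cv2.imwrite('pics/'+f,s['frame'])
    return s
def cloud(s):
    d=s['depth'];K=s['intrinsics'];v,u=np.indices(d.shape)
    p=np.stack([(u-K[0,2])/K[0,0]*d,-(v-K[1,2])/K[1,1]*d,-d],-1)
    return p@s['pose'][:3,:3].T+s['pose'][:3,3]
def ray(s,u,v,z):
    K=s['intrinsics'];r=s['pose'][:3,:3]@np.array([(u-K[0,2])/K[0,0],-(v-K[1,2])/K[1,1],-1])
    o=s['pose'][:3,3];return o+r*(z-o[2])/r[2]
E
python3 - <<'E'
from h import *
for n in('top','side'):
    s=snap(n,n+'0.png');print(n,s['pose'].round(3).tolist(),s['intrinsics'].round(1).tolist(),[k for k in s])
st=arm.get_state();print({k:np.round(v,3).tolist() for k,v in st.items()})
E
```

```text
top [[-0.027, 0.986, -0.164, 0.347], [-1.0, -0.026, 0.006, 0.057], [0.002, 0.164, 0.986, 1.431], [0.0, 0.0, 0.0, 1.0]] [[522.9, 0.0, 279.6], [0.0, 522.9, 211.7], [0.0, 0.0, 1.0]] ['frame', 'depth', 'intrinsics', 'pose']
side [[0.928, 0.216, -0.304, 0.237], [-0.372, 0.531, -0.761, -0.745], [-0.003, 0.819, 0.573, 0.704], [0.0, 0.0, 0.0, 1.0]] [[513.2, 0.0, 268.9], [0.0, 513.2, 210.3], [0.0, 0.0, 1.0]] ['frame', 'depth', 'intrinsics', 'pose']
{'time': 0.1, 'joint_positions': [-1.183, 0.69, -0.195, 1.566, 0.157, 0.902, -0.215], 'joint_velocities': [-0.001, -0.002, 0.0, -0.001, -0.001, -0.001, 0.0], 'joint_torque': [-0.004, -54.06, -1.272, -15.899, 0.009, 0.004, 0.0], 'eef_pos': [0.216, 0.586, 0.231], 'orientation': [-3.14, 0.0, 2.788], 'ft_force': [0.428, 0.063, -0.024], 'torque': [0.022, 0.009, 0.042], 'finger_force': 0.0, 'grip_width': 0.085}
```

View pics/top0.png

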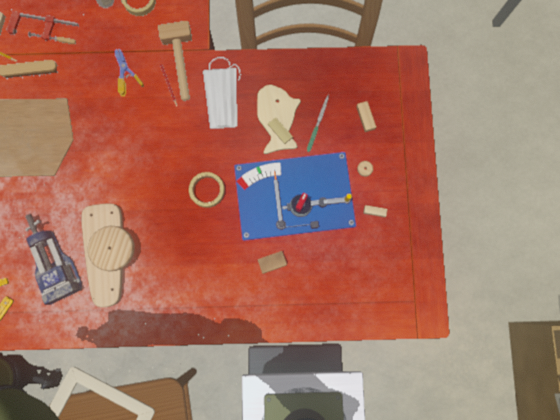

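View pics/side0.png

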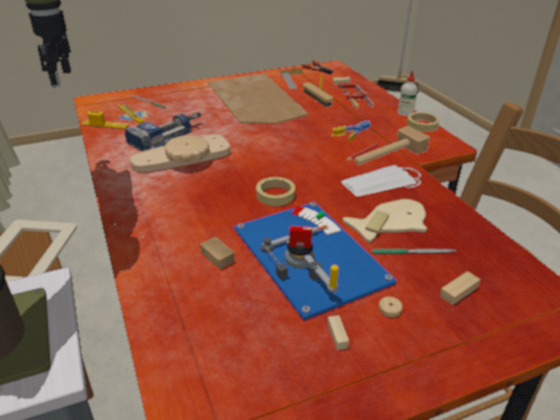

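The top view shows the blue plate at (295,196), knob at (301,203), yellow peg at (349,197), pointer tip near (276,172), green mark at (260,170), cork at (272,262), block at (375,211). The side view shows the same things, with the knob at (299,240) and peg at (334,277).

```bash
cat > meas.py <<'E'
from h import *
def cen(s,m,z):
    n,l,st,c=cv2.connectedComponentsWithStats(m.astype(np.uint8))
    i=1+np.argmax(st[1:,4]);return ray(s,*c[i],z),st[i,4],c[i]
if __name__=='__main__':
  for n in('top','side'):
    s=snap(n);P=cloud(s);f=s['frame'];hsv=cv2.cvtColor(f,cv2.COLOR_BGR2HSV);H,S,V=[hsv[...,i].astype(int) for i in range(3)]
    blue=(abs(H-108)<12)&(S>150)&(V>60)
    blue&=(np.linalg.norm(P[...,:2]-[.42,0.02],axis=-1)<.3)
    n_,l,st,c=cv2.connectedComponentsWithStats(blue.astype(np.uint8));i=1+np.argmax(st[1:,4])
    pts=np.argwhere(l==i)[:,::-1]
    hull=cv2.convexHull(pts.astype(np.float32))[:,0]
    W=np.array([ray(s,*p,.012)[:2] for p in hull],np.float32)
    r=cv2.minAreaRect(W*1000);print(n,'plate',r)
    near=np.linalg.norm(P[...,:2]-np.array(r[0])/1000,axis=-1)<.2
    for nm,m,z in[('yellow',(abs(H-27)<6)&(S>170)&(V>120),.08),('green',(abs(H-65)<20)&(S>120)&(V>60),.022),('orange',(abs(H-13)<5)&(S>150)&(V>150),.022)]:
        m&=near
        if m.any(): 
            q=cen(s,m,z);print(nm,q,P[m].mean(0).round(4))
    hi=near&(P[...,2]>.08)&(P[...,2]<.11);print('hi',hi.sum(),P[hi].round(3)[:: max(1,hi.sum()//12)].tolist())
    x,y=(230,140) if n=='top' else (220,180)
    w,h=(140,110) if n=='top' else (190,140)
    cv2.imwrite(f'pics/{n}_c.png',cv2.resize(f[y:y+h,x:x+w],None,fx=4,fy=4,interpolation=cv2.INTER_CUBIC))
E
python3 meas.py
```

```text
top plate ((659.62158203125, -48.118614196777344), (90.62809753417969, 192.1396942138672), 7.042568683624268)
yellow (array([ 0.60671718, -0.13338621,  0.08      ]), np.int32(20), array([348.1 , 196.75])) [ 0.606  -0.1328  0.0838]
green (array([0.70084561, 0.10249174, 0.022     ]), np.int32(11), array([258.63636364, 169.63636364])) [0.7001 0.1024 0.0249]
orange (array([0.67733775, 0.05775841, 0.022     ]), np.int32(2), array([275. , 177.5])) [0.6761 0.0578 0.0274]
hi 126 [[0.619, -0.012, 0.087], [0.613, -0.13, 0.084], [0.611, -0.024, 0.096], [0.61, -0.017, 0.089], [0.606, -0.009, 0.095], [0.605, -0.137, 0.086], [0.603, -0.138, 0.083], [0.599, -0.009, 0.092], [0.596, -0.016, 0.092], [0.591, -0.006, 0.091], [0.586, 0.005, 0.091], [0.583, -0.003, 0.093], [0.579, 0.002, 0.087]]
side plate ((620.8351440429688, -3.0344696044921875), (201.45309448242188, 311.2833251953125), 5.111571311950684)
yellow (array([ 0.5976683 , -0.15197468,  0.08      ]), np.int32(118), array([333.38135593, 276.51694915])) [ 0.6046 -0.1406  0.0679]
green (array([ 0.76091439, -0.06716024,  0.022     ]), np.int32(33), array([382.3030303 , 251.57575758])) [0.7506 0.0068 0.0112]
orange (array([0.68366441, 0.05633849, 0.022     ]), np.int32(10), array([322.1, 226.9])) [0.6273 0.041  0.0122]
hi 226 [[0.581, 0.004, 0.09], [0.598, -0.007, 0.09], [0.59, -0.006, 0.089], [0.58, -0.005, 0.088], [0.611, -0.022, 0.092], [0.601, -0.02, 0.091], [0.593, -0.015, 0.087], [0.584, -0.011, 0.084], [0.576, -0.009, 0.082], [0.608, -0.024, 0.084], [0.608, -0.13, 0.086], [0.605, -0.136, 0.085], [0.609, -0.14, 0.082]]
```

View pics/top_c.png

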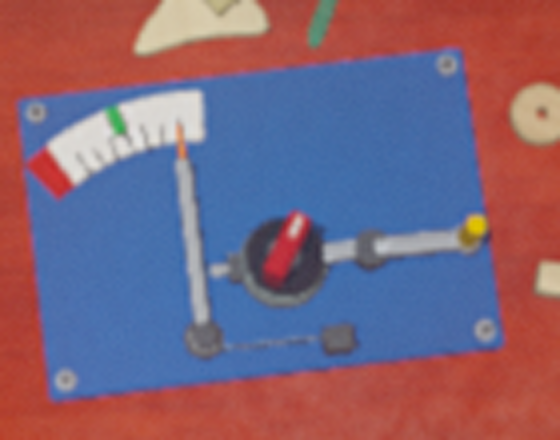

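View pics/side_c.png

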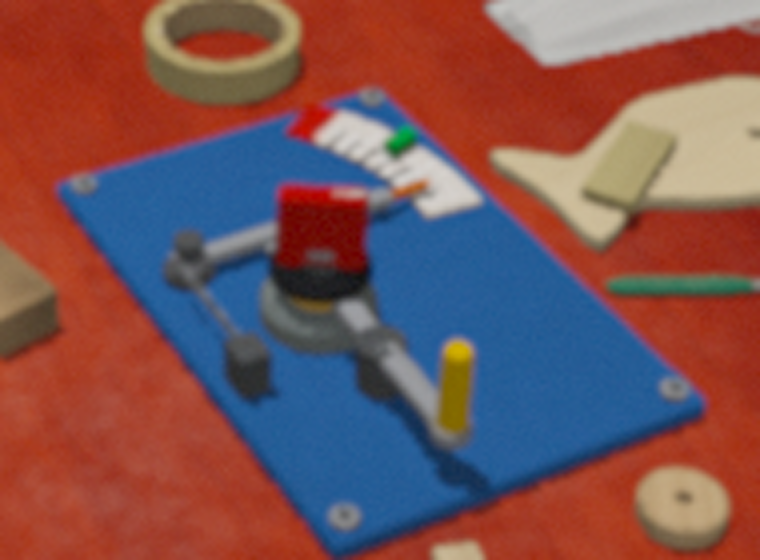

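The crops show the plate corners clearly: top crop (20,100), (462,48), (503,348), (52,400). The side crop gives the same corners. The grip bar's long axis runs from (272,282) to (298,218) in the top crop.

```bash
cat > fit.py <<'E'
from h import *
from meas import cen
M=np.array([[.14,.17],[.14,-.145],[-.075,-.145],[-.075,.17]])
C={'top':([[20,100],[462,48],[503,348],[52,400]],(230,140)),'side':([[375,88],[705,402],[338,556],[58,187]],(220,180))}
res={}
for n in C:
    s=snap(n);P=cloud(s);c,o=C[n]
    W=np.array([ray(s,*(np.array(p)/4-.375+o),.012)[:2] for p in c])
    m0,w0=M.mean(0),W.mean(0);a=M-m0;b=W-w0
    th=np.arctan2((a[:,0]*b[:,1]-a[:,1]*b[:,0]).sum(),(a*b).sum())
    Rm=np.array([[np.cos(th),-np.sin(th)],[np.sin(th),np.cos(th)]])
    t=w0-Rm@m0;print(n,'t',t.round(4),'th',th.round(4),'resid mm',((M@Rm.T+t-W)*1000).round(1).tolist())
    f=lambda x,y:(Rm@[x,y]+t).round(4)
    print(' peg0',f(0,-.125),'pivot',f(0,-.06),'tip0',f(.105,.06),'knob',f(0,0))
    hi=(np.linalg.norm(P[...,:2]-t,axis=-1)<.035)&(P[...,2]>.083)
    q=P[hi][:,:2].astype(np.float32);print(' grip',cv2.minAreaRect(q*1000),P[hi].mean(0).round(4),np.median(P[hi][:,2]))
    hs=cv2.cvtColor(s['frame'],cv2.COLOR_BGR2HSV).astype(int)
    g=(abs(hs[...,0]-65)<20)&(hs[...,1]>120)&(np.linalg.norm(P[...,:2]-f(.09,.105),axis=-1)<.05)
    G=cen(s,g,.024)[0][:2];gl=Rm.T@(G-t)-[-.045,.06];print(' mark local r,ang',np.hypot(*gl),np.arctan2(gl[1],gl[0]))
E
python3 fit.py
```

```text
top t [ 0.597  -0.0103] th 0.0903 resid mm [[1.6, 2.1], [0.6, -1.3], [-0.6, -2.6], [-1.5, 1.8]]
 peg0 [ 0.6082 -0.1348] pivot [ 0.6024 -0.0701] tip0 [0.6961 0.0589] knob [ 0.597  -0.0103]
 grip ((597.4426879882812, -8.938405990600586), (14.212044715881348, 44.6479377746582), 62.551910400390625) [ 0.5973 -0.009   0.0916] 0.0918307373992614
 mark local r,ang 0.16385442259834754 0.26517654299499954
side t [ 0.5953 -0.0153] th 0.0982 resid mm [[1.4, 0.7], [3.0, -3.1], [-0.7, 0.2], [-3.7, 2.2]]
 peg0 [ 0.6076 -0.1397] pivot [ 0.6012 -0.075 ] tip0 [0.6939 0.0547] knob [ 0.5953 -0.0153]
 grip ((595.8179931640625, -12.534103393554688), (15.972559928894043, 44.52790451049805), 61.162986755371094) [ 0.5947 -0.014   0.0889] 0.08950521565753178
 mark local r,ang 0.16549635090584977 0.26137026018309617
```

>>> drive_tool(
  motion=[
    [[-1.3, -1.05, 0], [0, 0, -0.2], 1],
    [[-3.2, -2.6, 0], [0, 0, -0.5], 1],
    [[-5.2, -4.2, 0], [0, 0, -0.8], 1],
    [[-7.2, -5.8, 0], [0, 0, -1.1], 1],
    [[-9.1, -7.35, 0], [0, 0, -1.4], 1],
    [[-11, -8.9, 0], [0, 0, -1.6], 1],
    [[-12.5, -10.1, 0], [0, 0, -1.6], 1],
    [[-13, -10.5, 0], [0, 0, -1.6], 1],
  ],
)

```text
time: 1.3
eef_pos: [0.4321, 0.2238, 0.2312]
orientation: [-3.14, 0.001, 3.005]
ft_force: [-0.1, 0.8, -0.8]
grip_width: 0.0002
finger_force: 0.0
```

```bash
cat > go.py <<'E'
# usage: go.py x y z yawdeg : shift/turn units from present pose
import sys
from h import *
T=np.array([.596,-.0115]);TH=.094
def loc(x,y): c,s=np.cos(TH),np.sin(TH);return T+np.array([c*x-s*y,s*x+c*y])
def units(p,yaw,st=None):
    st=st or arm.get_state();Rt=R.from_euler('xyz',st['orientation'])
    d=Rt.inv().apply(np.array(p)-st['eef_pos'])/.025
    w=(Rt.inv()*R.from_euler('xyz',[np.pi,0,np.radians(yaw)])).as_rotvec()/np.radians(8)
    return d.round(2).tolist(),w.round(2).tolist()
def show():
    st=arm.get_state();print('t',st['time'],'p',np.round(st['eef_pos'],4),'o',np.degrees(st['orientation']).round(1),'q',np.round(st['joint_positions'],2),'F',np.round(st['ft_force'],1),'T',np.round(st['torque'],2),'w',round(st['grip_width'],4),'ff',st['finger_force'])
if __name__=='__main__':
    show()
    if len(sys.argv)>1:
        a=list(map(float,sys.argv[1:]));print(units(a[:3],a[3]))
E
python3 go.py .6436 -.1325 .231 185.4
```

```text
t 1.3 p [0.4321 0.2238 0.2312] o [-179.9    0.   172.2] q [-0.37  0.52 -0.31  1.97  0.25  0.69  0.6 ] F [-0.1  0.8 -0.8] T [ 0.01 -0.02 -0.02] w 0.0002 ff 0.0
([-10.32, -12.97, 0.04], [-0.01, 0.0, -1.65])
```

>>> drive_tool(
  motion=[
    [[-1.0, -1.3, 0], [0, 0, -0.2], 1],
    [[-2.5, -3.1, 0], [0, 0, -0.5], 1],
    [[-4.0, -5.0, 0], [0, 0, -0.8], 1],
    [[-5.5, -6.9, 0], [0, 0, -1.1], 1],
    [[-7.0, -8.8, 0], [0, 0, -1.4], 1],
    [[-8.5, -10.7, 1], [0, 0, -1.6], 1],
    [[-9.7, -12.2, 2.5], [0, 0, -1.65], 1],
    [[-10.3, -13, 4], [0, 0, -1.65], 1],
  ],
)

```text
time: 2.3
eef_pos: [0.6451, -0.1308, 0.1301]
orientation: [-3.14, 0.002, -3.044]
ft_force: [0.2, 0.7, -0.2]
grip_width: 0.0001
finger_force: 0.0
```

```bash
python3 go.py .6436 -.1325 .056 185.4; python3 -c "
from h import *
s=snap('side');f=s['frame'][160:320,210:410];cv2.imwrite('pics/s1.png',cv2.resize(f,None,fx=3,fy=3,interpolation=cv2.INTER_CUBIC))"
```

```text
t 2.3 p [ 0.6451 -0.1308  0.1301] o [-1.799e+02  1.000e-01 -1.744e+02] q [ 0.32  0.87 -0.37  1.54  0.39  0.8   1.47] F [ 0.2  0.7 -0.2] T [0.01 0.02 0.04] w 0.0001 ff 0.0
([0.07, -0.06, 2.96], [-0.01, 0.01, 0.02])
```

View pics/s1.png

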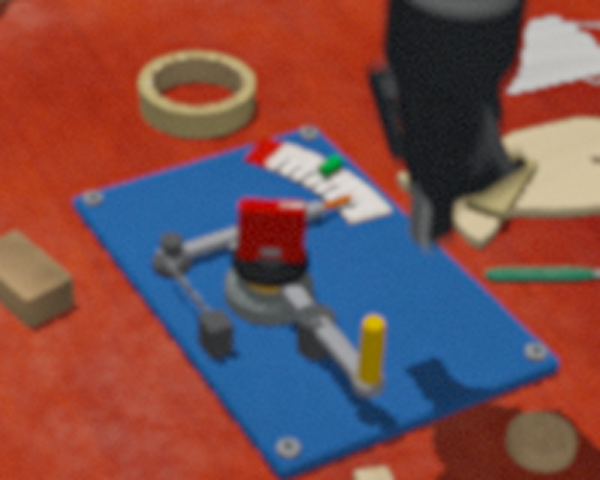

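The fingers are behind (+x of) the peg and clear; the peg top is at (373,323) in the crop. Next, descend and compute the arc.

>>> drive_tool(
  motion=[
    [[0, -0.05, 0.8], [0, 0, 0], 1],
    [[0.05, -0.05, 1.8], [0, 0, 0], 1],
    [[0.05, -0.05, 2.7], [0, 0, 0], 1],
    [[0.05, -0.05, 2.96], [0, 0, 0], 1],
    [[0.05, -0.05, 2.96], [0, 0, 0], 1],
  ],
)

```text
time: 2.98
eef_pos: [0.6428, -0.128, 0.0579]
orientation: [3.141, 0.001, -3.04]
ft_force: [0.1, 0.4, 0.3]
grip_width: 0.0001
finger_force: 0.0
```

```bash
cat > arc.py <<'E'
from go import *
import sys
side=float(sys.argv[1]);z=float(sys.argv[2])   # +18.5 behind for opening, negative for closing
show()
for ph in map(float,sys.argv[3:]):
    u=np.array([-np.sin(ph),-np.cos(ph)]);t=np.array([-np.cos(ph),np.sin(ph)])
    p=np.array([0,-.06])+.065*u-side/1000*t
    print(ph,*units([*loc(*p),z],np.degrees(TH-ph)+180))
E
python3 arc.py 18.5 .056 0 .15 .3 .45 .6 .7 .8 .85 .9 .95
```

```text
t 2.975 p [ 0.6428 -0.128   0.0579] o [ 180.     0.  -174.2] q [ 0.3   0.96 -0.33  1.58  0.44  0.67  1.43] F [0.1 0.4 0.3] T [-0.02 -0.   -0.01] w 0.0001 ff 0.0
0.0 [0.69, -0.18, 0.08] [0.01, 0.01, 0.06]
0.15 [1.08, -0.26, 0.08] [0.01, 0.01, 1.13]
0.3 [1.49, -0.28, 0.07] [0.01, 0.0, 2.2]
0.45 [1.89, -0.23, 0.07] [0.01, 0.0, 3.28]
0.6 [2.28, -0.13, 0.07] [0.01, 0.0, 4.35]
0.7 [2.53, -0.03, 0.07] [0.01, 0.0, 5.07]
0.8 [2.77, 0.09, 0.07] [0.01, 0.0, 5.79]
0.85 [2.89, 0.16, 0.07] [0.01, 0.0, 6.14]
0.9 [3.0, 0.24, 0.07] [0.01, 0.0, 6.5]
0.95 [3.11, 0.32, 0.07] [0.01, 0.0, 6.86]
```

>>> drive_tool(
  motion=[
    [[0.7, -0.15, 0.05], [0, 0, 0.06], 1],
    [[1.1, -0.25, 0.05], [0, 0, 1.1], 1],
    [[1.5, -0.28, 0.05], [0, 0, 2.2], 1],
    [[1.9, -0.23, 0.05], [0, 0, 3.3], 1],
    [[2.3, -0.13, 0.05], [0, 0, 4.35], 1],
    [[2.55, -0.03, 0.05], [0, 0, 5.1], 1],
    [[2.8, 0.1, 0.05], [0, 0, 5.8], 1],
    [[2.8, 0.1, 0.05], [0, 0, 5.8], 1],
  ],
)

```text
time: 3.98
eef_pos: [0.5735, -0.1334, 0.0574]
orientation: [3.14, 0.002, 2.434]
ft_force: [-1.0, -0.5, 0.3]
grip_width: -0.0002
finger_force: 0.0
```

```bash
python3 arc.py 18.5 .056 .8 .85 .9 .95; python3 -c "
from h import *
s=snap('side');f=s['frame'][160:320,210:410];cv2.imwrite('pics/s2.png',cv2.resize(f,None,fx=3,fy=3,interpolation=cv2.INTER_CUBIC))"
```

```text
t 3.975 p [ 0.5735 -0.1334  0.0574] o [1.799e+02 1.000e-01 1.394e+02] q [ 0.21  0.89 -0.1   1.8   0.18  0.46  0.85] F [-1.  -0.5  0.3] T [-0.01  0.06 -0.05] w -0.0002 ff 0.0
0.8 [0.02, 0.02, 0.06] [0.01, 0.01, -0.01]
0.85 [0.15, -0.01, 0.06] [0.01, 0.01, 0.34]
0.9 [0.28, -0.04, 0.06] [0.01, 0.01, 0.7]
0.95 [0.41, -0.06, 0.06] [0.01, 0.01, 1.06]
```

View pics/s2.png

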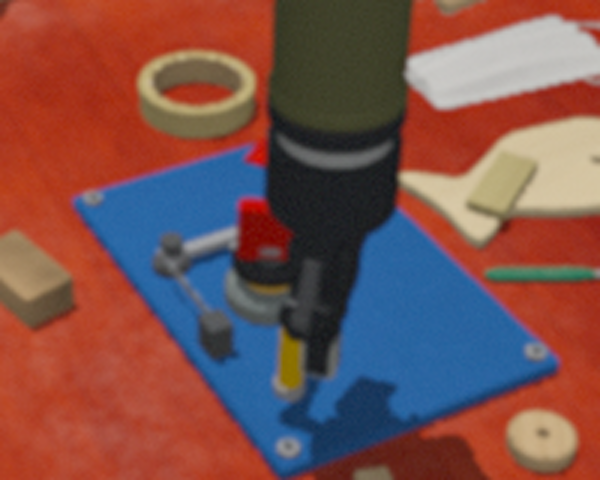

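The peg at (290,365) has swung with the fingers, to roughly 0.8 rad. I'll push a little further, back off and raise.

>>> drive_tool(
  motion=[
    [[0.2, -0.02, 0], [0, 0, 0.5], 1],
    [[0.4, -0.05, 0], [0, 0, 1], 1],
    [[0.4, -0.05, 0], [0, 0, 1], 1],
    [[-0.2, 0, 0], [0, 0, 0.5], 1],
    [[-0.6, 0, -1], [0, 0, 0.2], 1],
    [[-0.6, 0, -2.5], [0, 0, 0], 0],
    [[-0.6, 0, -3.6], [0, 0, 0], 0],
    [[-0.6, 0, -3.6], [0, 0, 0], 0],
  ],
)

```text
time: 5.03
eef_pos: [0.5858, -0.1441, 0.1483]
orientation: [3.139, 0.004, 2.434]
ft_force: [0.6, 0.4, -0.7]
grip_width: 0.0426
finger_force: 0.0
```

```bash
python3 - <<'E'
from go import *
show()
for n in('top','side'):
    s=snap(n);P=cloud(s);f=s['frame']
    hs=cv2.cvtColor(f,cv2.COLOR_BGR2HSV).astype(int)
    y=(abs(hs[...,0]-27)<6)&(hs[...,1]>170)&(hs[...,2]>120)&(np.linalg.norm(P[...,:2]-loc(-.05,-.1),axis=-1)<.06)
    if y.sum()>3:
        q=P[y];q=q[q[:,2]>.06].mean(0);l=R.from_euler('z',-TH).apply([*(q[:2]-T),0])-[0,-.06,0];print(n,y.sum(),q,'lever ang',np.arctan2(-l[0],-l[1]),'r',np.hypot(*l[:2]))
E
python3 go.py .597 -.0115 .15 152.5
```

```text
t 5.025 p [ 0.5858 -0.1441  0.1483] o [179.8   0.2 139.4] q [ 0.24  0.76 -0.14  1.72  0.15  0.67  0.89] F [ 0.6  0.4 -0.7] T [-0.01  0.02 -0.03] w 0.0426 ff 0.0
top 23 [ 0.55195439 -0.11092247  0.08357879] lever ang 0.9907245288495355 r 0.06358396820810674
side 128 [ 0.551364   -0.11724624  0.07643313] lever ang 0.9235803036152238 r 0.0681459080191439
t 5.125 p [ 0.5837 -0.1437  0.1458] o [180.   -0.  139.4] q [ 0.24  0.77 -0.14  1.72  0.15  0.67  0.89] F [-0.1  0.8  0.2] T [0.   0.01 0.  ] w 0.0429 ff 0.0
([3.04, 4.36, -0.17], [0.0, -0.0, -1.64])
```

>>> drive_tool(
  motion=[
    [[0.5, 0.7, 0], [0, 0, -0.3], 0],
    [[1.2, 1.8, 0], [0, 0, -0.7], 0],
    [[2.0, 2.9, 0], [0, 0, -1.2], 0],
    [[2.7, 3.9, 0], [0, 0, -1.6], 0],
    [[3.04, 4.36, 0], [0, 0, -1.64], 0],
    [[3.04, 4.36, 0.8], [0, 0, -1.64], 0],
    [[3.04, 4.36, 0.8], [0, 0, -1.64], 0],
  ],
)

```text
time: 6.0
eef_pos: [0.5956, -0.0117, 0.1244]
orientation: [-3.139, -0.004, 2.661]
ft_force: [-0.0, 0.3, 1.1]
grip_width: 0.0428
finger_force: 0.0
```

```bash
python3 go.py .597 -.0115 .057 152.5; python3 -c "
from h import *
s=snap('side');f=s['frame'][140:300,210:410];cv2.imwrite('pics/s3.png',cv2.resize(f,None,fx=3,fy=3,interpolation=cv2.INTER_CUBIC))"
```

```text
t 6.0 p [ 0.5956 -0.0117  0.1244] o [-179.9   -0.2  152.5] q [ 0.04  0.79 -0.17  1.75  0.2   0.62  0.84] F [-0.   0.3  1.1] T [ 0.01  0.04 -0.04] w 0.0428 ff 0.0
([-0.06, 0.04, 2.69], [-0.02, -0.03, -0.0])
```

View pics/s3.png

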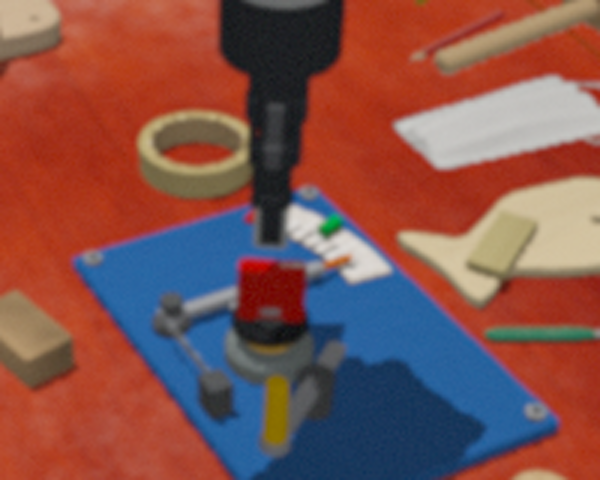

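The open gripper sits over the knob at (270,260), with the lever open. Now descend and close on the bar.

>>> drive_tool(
  motion=[
    [[-0.03, 0.03, 0.7], [0, 0, 0], 0],
    [[-0.03, 0.03, 1.5], [0, 0, 0], 0],
    [[-0.03, 0.03, 2.2], [0, 0, 0], 0],
    [[-0.03, 0.03, 2.6], [0, 0, 0], 0],
    [[-0.03, 0.03, 2.6], [0, 0, 0], 0.4],
    [[-0.03, 0.03, 2.6], [0, 0, 0], 0.8],
    [[-0.03, 0.03, 2.6], [0, 0, 0], 1],
    [[-0.03, 0.03, 2.6], [0, 0, 0], 1],
  ],
)

```text
time: 7.05
eef_pos: [0.5986, -0.0112, 0.0615]
orientation: [3.141, 0.001, 2.661]
ft_force: [-0.7, 0.6, -0.4]
grip_width: 0.0139
finger_force: 60.2
```

```bash
python3 go.py
```

```text
t 7.05 p [ 0.5986 -0.0112  0.0615] o [180.    0.  152.5] q [ 0.02  0.89 -0.14  1.77  0.23  0.5   0.82] F [-0.7  0.6 -0.4] T [ 0.12 -0.01  0.03] w 0.0139 ff 60.19009351730347
```

>>> drive_tool(
  motion=[
    [[0, 0, 0.05], [0, 0, 0], 1],
    [[0, 0, 0.1], [0, 0, 0], 1],
    [[0, 0, 0.1], [0, 0, 0], 1],
  ],
)

```text
time: 7.42
eef_pos: [0.5986, -0.0112, 0.0586]
orientation: [3.141, 0.0, 2.661]
ft_force: [0.3, -0.3, 0.5]
grip_width: 0.0139
finger_force: 60.2
```

>>> drive_tool(
  motion=[
    [[0, 0, 0.04], [0, 0, 0], 1],
    [[0, 0, 0.04], [0, 0, 0], 1],
  ],
)

```text
time: 7.68
eef_pos: [0.5986, -0.0112, 0.0576]
orientation: [3.141, 0.0, 2.661]
ft_force: [1.4, 0.3, 0.5]
grip_width: 0.0142
finger_force: 60.3
```

>>> drive_tool(
  motion=[
    [[0, 0, 0.04], [0, 0, 0], 1],
    [[0, 0, 0.04], [0, 0, 0], 1],
  ],
)

```text
time: 7.92
eef_pos: [0.5986, -0.0112, 0.0566]
orientation: [3.141, 0.0, 2.661]
ft_force: [1.5, 0.6, 1.3]
grip_width: 0.0136
finger_force: 60.4
```

>>> drive_tool(
  motion=[
    [[0, 0, 0.04], [0, 0, 0], 1],
    [[0, 0, 0.04], [0, 0, 0], 1],
  ],
)

```text
time: 8.18
eef_pos: [0.5986, -0.0112, 0.0556]
orientation: [3.141, 0.001, 2.661]
ft_force: [1.2, 0.6, 2.0]
grip_width: 0.0141
finger_force: 60.4
```

>>> drive_tool(
  motion=[
    [[0, 0, 0.04], [0, 0, 0], 1],
    [[0, 0, 0.04], [0, 0, 0], 1],
  ],
)

```text
time: 8.43
eef_pos: [0.5986, -0.0112, 0.0549]
orientation: [3.141, 0.001, 2.661]
ft_force: [0.7, 2.3, 4.6]
grip_width: 0.0141
finger_force: 60.9
```

>>> drive_tool(
  motion=[
    [[0, 0, 0.03], [0, 0, 0], 1],
    [[0, 0, 0.03], [0, 0, 0], 1],
  ],
)

```text
time: 8.68
eef_pos: [0.5986, -0.0113, 0.0545]
orientation: [3.141, 0.001, 2.661]
ft_force: [0.5, 1.1, 6.6]
grip_width: 0.014
finger_force: 61.1
```

>>> drive_tool(
  motion=[
    [[0, 0, 0.03], [0, 0, 0], 1],
    [[0, 0, 0.03], [0, 0, 0], 1],
  ],
)

```text
time: 8.93
eef_pos: [0.5986, -0.0112, 0.054]
orientation: [3.141, 0.001, 2.661]
ft_force: [-0.9, 1.2, 8.9]
grip_width: 0.014
finger_force: 61.5
```

>>> drive_tool(
  motion=[
    [[0, 0, 0.03], [0, 0, 0], 1],
    [[0, 0, 0.03], [0, 0, 0], 1],
  ],
)

```text
time: 9.18
eef_pos: [0.5986, -0.0113, 0.0536]
orientation: [3.141, 0.001, 2.661]
ft_force: [-1.2, 0.4, 12.9]
grip_width: 0.0141
finger_force: 61.9
```

>>> drive_tool(
  motion=[
    [[0, 0, 0.03], [0, 0, 0], 1],
    [[0, 0, 0.03], [0, 0, 0], 1],
    [[0, 0, 0.03], [0, 0, 0], 1],
  ],
)

```text
time: 9.55
eef_pos: [0.5987, -0.0112, 0.0532]
orientation: [3.141, 0.001, 2.661]
ft_force: [-1.4, 0.5, 14.9]
grip_width: 0.0142
finger_force: 62.3
```

```bash
cat > ptr.py <<'E'
from go import *
# angle of pointer arm / mark from the colour blobs, in top and side views
def comp(m):
    n,l,st,c=cv2.connectedComponentsWithStats(m.astype(np.uint8))
    return c[1+np.argmax(st[1:,4])],st[1:,4].max()
piv=loc(-.045,.06)
for n in('top','side'):
    s=snap(n);f=s['frame'];hs=cv2.cvtColor(f,cv2.COLOR_BGR2HSV).astype(int)
    v,u=np.indices(hs.shape[:2]);K=s['intrinsics']
    r=np.stack([(u-K[0,2])/K[0,0],-(v-K[1,2])/K[1,1],-np.ones(u.shape)],-1)@s['pose'][:3,:3].T
    o=s['pose'][:3,3];X=o+r*((.022-o[2])/r[...,2])[...,None]
    d=R.from_euler('z',-TH).apply((X-[*piv,.022]).reshape(-1,3)).reshape(X.shape)
    rad=np.hypot(d[...,0],d[...,1]);ang=np.arctan2(d[...,1],d[...,0]);ok=(rad>.105)&(rad<.19)&(ang>-.15)&(ang<.6)
    for nm,m in[('mark',(abs(hs[...,0]-65)<20)&(hs[...,1]>120)),('ptr',(hs[...,0]>6)&(hs[...,0]<22)&(hs[...,1]>110)&(hs[...,2]>110))]:
        m&=ok&((rad<.165)|(nm=='mark'))
        if m.any():
            w=hs[...,1]*m
            (cu,cv),a=comp(m);i,j=int(round(cv)),int(round(cu))
            print(n,nm,'px',round(cu,1),round(cv,1),'area',a,'r',round(rad[i,j],4),'ang mean',ang[m].mean().round(4))
        else: print(n,nm,'none')
E
python3 ptr.py
```

```text
top mark px 258.6 169.6 area 11 r 0.1646 ang mean 0.2662
top ptr px 275.0 176.0 area 5 r 0.1367 ang mean 0.006
side mark px 320.1 214.4 area 28 r 0.1664 ang mean 0.2557
side ptr px 321.8 227.1 area 16 r 0.1383 ang mean -0.006
```

Pointer at 0.0 rad, mark at 0.261 in both views, and the press is about 14 N. Now turn clockwise.

>>> drive_tool(
  motion=[
    [[0, 0, 0], [0, 0, 0.4], 1],
    [[0, 0, 0], [0, 0, 1.0], 1],
    [[0, 0, 0], [0, 0, 1.6], 1],
    [[0, 0, 0], [0, 0, 2.2], 1],
    [[0, 0, 0], [0, 0, 2.7], 1],
    [[0, 0, 0], [0, 0, 3], 1],
    [[0, 0, 0], [0, 0, 3], 1],
  ],
)

```text
time: 10.52
eef_pos: [0.5983, -0.0116, 0.0531]
orientation: [-3.142, 0.001, 2.241]
ft_force: [-2.1, 0.5, 15.1]
grip_width: 0.0139
finger_force: 62.4
```

```bash
python3 go.py; python3 ptr.py
```

```text
t 10.525 p [ 0.5983 -0.0116  0.0531] o [-180.     0.   128.4] q [-0.04  0.9  -0.04  1.77  0.06  0.46  0.55] F [-2.1  0.5 15.1] T [0.11 0.48 0.05] w 0.0139 ff 62.442601919174194
top mark px 258.6 169.6 area 11 r 0.1646 ang mean 0.2662
top ptr px 274.0 176.5 area 4 r 0.1371 ang mean 0.0275
side mark px 319.7 214.5 area 31 r 0.1635 ang mean 0.2584
side ptr px 321.3 226.2 area 13 r 0.1383 ang mean 0.0179
```

>>> drive_tool(
  motion=[
    [[0, 0, -0.015], [0, 0, 0.5], 1],
    [[0, 0, -0.015], [0, 0, 1.2], 1],
    [[0, 0, -0.015], [0, 0, 1.9], 1],
    [[0, 0, -0.015], [0, 0, 2.6], 1],
    [[0, 0, -0.015], [0, 0, 3.2], 1],
    [[0, 0, -0.015], [0, 0, 3.5], 1],
    [[0, 0, -0.015], [0, 0, 3.5], 1],
  ],
)

```text
time: 11.5
eef_pos: [0.5977, -0.0119, 0.0533]
orientation: [-3.141, 0.0, 1.752]
ft_force: [-2.3, 0.2, 14.8]
grip_width: 0.0141
finger_force: 62.3
```

```bash
python3 go.py; python3 ptr.py
```

```text
t 11.5 p [ 0.5977 -0.0119  0.0533] o [-179.9    0.   100.4] q [-0.1   0.91  0.08  1.78 -0.13  0.46  0.25] F [-2.3  0.2 14.8] T [ 0.05  0.58 -0.  ] w 0.0141 ff 62.30657458305359
top mark px 258.6 169.6 area 11 r 0.1646 ang mean 0.2662
top ptr px 266.9 176.9 area 7 r 0.1385 ang mean 0.1694
side mark px 316.5 215.3 area 6 r 0.1568 ang mean 0.2756
side ptr none
```

>>> drive_tool(
  motion=[
    [[0, 0, -0.005], [0, 0, 0.5], 1],
    [[0, 0, -0.005], [0, 0, 1.1], 1],
    [[0, 0, -0.005], [0, 0, 1.7], 1],
    [[0, 0, -0.005], [0, 0, 2.1], 1],
    [[0, 0, -0.005], [0, 0, 2.25], 1],
    [[0, 0, -0.005], [0, 0, 2.25], 1],
    [[0, 0, -0.005], [0, 0, 2.25], 1],
  ],
)

```text
time: 12.48
eef_pos: [0.5973, -0.0119, 0.0533]
orientation: [-3.14, 0.0, 1.438]
ft_force: [-3.4, 0.1, 14.0]
grip_width: 0.0149
finger_force: 62.3
```

```bash
python3 go.py; python3 ptr.py; python3 -c "
from h import *
s=snap('top');f=s['frame'][150:200,230:300];cv2.imwrite('pics/t4.png',cv2.resize(f,None,fx=8,fy=8,interpolation=cv2.INTER_CUBIC))"
```

```text
t 12.475 p [ 0.5973 -0.0119  0.0533] o [-179.9    0.    82.4] q [-0.14  0.91  0.15  1.78 -0.26  0.47  0.05] F [-3.4  0.1 14. ] T [0.06 0.71 0.05] w 0.0149 ff 62.28692293167114
top mark px 258.6 169.6 area 11 r 0.1646 ang mean 0.2662
top ptr px 262.8 179.3 area 6 r 0.1367 ang mean 0.2618
side mark none
side ptr none
```

View pics/t4.png

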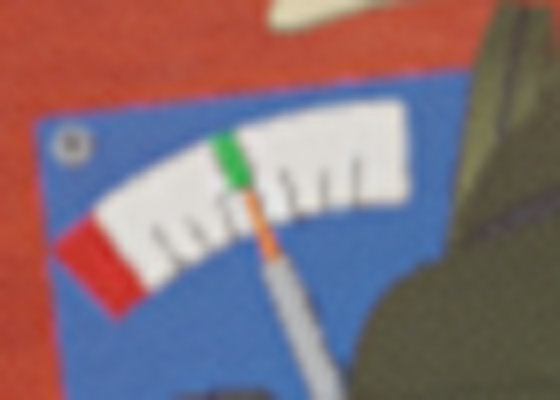

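The pointer meets the green mark's inner edge at (247,190) in the crop. I'll unload straight up, then open and rise.

>>> drive_tool(
  motion=[
    [[0, 0, -0.15], [0, 0, 0], 1],
    [[0, 0, -0.35], [0, 0, 0], 1],
    [[0, 0, -0.35], [0, 0, 0], 0.4],
    [[0, 0, -0.35], [0, 0, 0], 0],
    [[0, 0, -0.35], [0, 0, 0], 0],
    [[0, 0, -1.3], [0, 0, 0], 0],
    [[0, 0, -2.8], [0, 0, 0], 0],
    [[0, 0, -3.7], [0, 0, 0], 0],
  ],
)

```text
time: 13.62
eef_pos: [0.5988, -0.0114, 0.1459]
orientation: [3.14, -0.0, 1.439]
ft_force: [1.1, -0.5, -0.8]
grip_width: 0.0427
finger_force: 0.0
```

```bash
python3 ptr.py; echo; python3 arc.py -40 .15 .95 ; python3 arc.py -40 .056 .95
```

```text
top mark px 258.6 169.6 area 11 r 0.1646 ang mean 0.2662
top ptr px 262.8 179.3 area 6 r 0.1367 ang mean 0.2618
side mark px 320.2 214.4 area 27 r 0.1664 ang mean 0.255
side ptr px 312.8 218.8 area 11 r 0.1405 ang mean 0.2505

t 13.725 p [ 0.6    -0.0116  0.1469] o [179.7  -0.   82.4] q [-0.17  0.77  0.2   1.74 -0.23  0.65  0.03] F [1.5 0.8 0.6] T [ 0.01 -0.01  0.  ] w 0.0424 ff 0.0
0.95 [-3.25, -2.54, -0.14] [0.03, 0.01, -6.06]
t 13.725 p [ 0.6    -0.0116  0.1469] o [179.7  -0.   82.4] q [-0.17  0.77  0.2   1.74 -0.23  0.65  0.03] F [1.5 0.8 0.6] T [ 0.01 -0.01  0.  ] w 0.0424 ff 0.0
0.95 [-3.25, -2.56, 3.62] [0.03, 0.01, -6.06]
```

>>> drive_tool(
  motion=[
    [[-0.5, -0.4, 0], [0, 0, -1], 1],
    [[-1.2, -1, 0], [0, 0, -2.2], 1],
    [[-2, -1.6, 0], [0, 0, -3.4], 1],
    [[-2.8, -2.2, 0], [0, 0, -4.6], 1],
    [[-3.25, -2.55, 0], [0, 0, -5.6], 1],
    [[-3.25, -2.55, 0.8], [0, 0, -6.05], 1],
    [[-3.25, -2.55, 2.3], [0, 0, -6.05], 1],
    [[-3.25, -2.55, 2.3], [0, 0, -6.05], 1],
  ],
)

```text
time: 14.72
eef_pos: [0.5218, -0.0831, 0.0844]
orientation: [-3.137, -0.005, 2.284]
ft_force: [0.4, 0.2, -0.4]
grip_width: -0.0002
finger_force: 0.0
```

```bash
python3 arc.py -40 .056 .95; python3 -c "
from h import *
s=snap('side');f=s['frame'][160:320,210:410];cv2.imwrite('pics/s5.png',cv2.resize(f,None,fx=3,fy=3,interpolation=cv2.INTER_CUBIC))"
```

```text
t 14.725 p [ 0.5218 -0.0831  0.0844] o [-179.7   -0.3  130.9] q [ 0.1   0.8  -0.05  1.97  0.09  0.38  0.7 ] F [ 0.4  0.2 -0.4] T [-0.04  0.06  0.02] w -0.0002 ff 0.0
0.95 [-0.14, 0.13, 1.13] [-0.03, -0.04, -0.01]
```

View pics/s5.png

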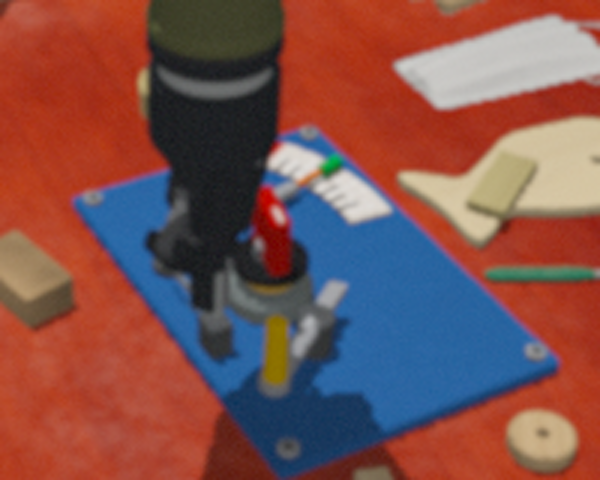

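The fingers stand on the near side of the peg (275,355), clear of it, and the pointer is on the mark. Now descend and plan the arc back.

>>> drive_tool(
  motion=[
    [[-0.05, 0.05, 0.6], [0, 0, 0], 1],
    [[-0.05, 0.05, 1.1], [0, 0, 0], 1],
    [[-0.05, 0.05, 1.1], [0, 0, 0], 1],
  ],
)

```text
time: 15.15
eef_pos: [0.5256, -0.0835, 0.0588]
orientation: [-3.14, -0.001, 2.284]
ft_force: [-0.1, -0.2, -1.0]
grip_width: 0.0001
finger_force: 0.0
```

```bash
python3 arc.py -18.5 .057 .95 .8 .65 .5 .35 .2 .1 0 -.05 -.1
```

```text
t 15.15 p [ 0.5256 -0.0835  0.0588] o [-1.799e+02 -1.000e-01  1.309e+02] q [ 0.09  0.85 -0.04  1.97  0.09  0.32  0.69] F [-0.1 -0.2 -1. ] T [-0.02 -0.01 -0.  ] w 0.0001 ff 0.0
0.95 [-0.88, 0.02, 0.07] [-0.01, -0.01, -0.01]
0.8 [-1.28, -0.06, 0.07] [-0.01, -0.01, -1.09]
0.65 [-1.68, -0.08, 0.07] [-0.01, -0.01, -2.16]
0.5 [-2.09, -0.04, 0.07] [-0.01, -0.01, -3.23]
0.35 [-2.48, 0.06, 0.07] [-0.01, -0.01, -4.31]
0.2 [-2.85, 0.22, 0.07] [-0.0, -0.01, -5.38]
0.1 [-3.09, 0.35, 0.07] [-0.0, -0.01, -6.1]
0.0 [-3.31, 0.51, 0.07] [-0.0, -0.01, -6.82]
-0.05 [-3.41, 0.6, 0.07] [-0.0, -0.01, -7.17]
-0.1 [-3.51, 0.69, 0.07] [-0.0, -0.01, -7.53]
```

>>> drive_tool(
  motion=[
    [[-0.6, 0.02, 0], [0, 0, 0], 1],
    [[-0.95, 0, 0], [0, 0, -0.2], 1],
    [[-1.28, -0.06, 0.03], [0, 0, -1.1], 1],
    [[-1.68, -0.08, 0.03], [0, 0, -2.2], 1],
    [[-2.09, -0.04, 0.03], [0, 0, -3.2], 1],
    [[-2.48, 0.06, 0.03], [0, 0, -4.3], 1],
    [[-2.85, 0.22, 0.03], [0, 0, -5.4], 1],
    [[-2.85, 0.22, 0.03], [0, 0, -5.4], 1],
  ],
)

```text
time: 16.15
eef_pos: [0.5777, -0.1353, 0.059]
orientation: [3.142, 0.002, 3.035]
ft_force: [0.3, 0.8, 0.2]
grip_width: 0.0
finger_force: 0.0
```

```bash
python3 arc.py -18.5 .057 .2 .1 .05 0 -.05 -.1
```

```text
t 16.15 p [ 0.5777 -0.1353  0.059 ] o [1.800e+02 1.000e-01 1.739e+02] q [ 0.29  0.9  -0.25  1.78  0.41  0.51  1.24] F [0.3 0.8 0.2] T [ 0.04 -0.    0.01] w 0.0 ff 0.0
0.2 [0.06, 0.05, 0.08] [0.0, 0.01, -0.01]
0.1 [-0.2, -0.01, 0.08] [-0.0, 0.01, -0.72]
0.05 [-0.34, -0.03, 0.08] [-0.0, 0.01, -1.08]
0.0 [-0.47, -0.04, 0.08] [-0.0, 0.01, -1.44]
-0.05 [-0.6, -0.05, 0.08] [-0.0, 0.01, -1.8]
-0.1 [-0.74, -0.05, 0.08] [-0.0, 0.01, -2.15]
```

>>> drive_tool(
  motion=[
    [[-0.2, 0, 0], [0, 0, -0.7], 1],
    [[-0.35, -0.03, 0], [0, 0, -1.1], 1],
    [[-0.47, -0.04, 0], [0, 0, -1.4], 1],
    [[-0.52, -0.04, 0], [0, 0, -1.4], 1],
    [[-0.56, -0.04, 0], [0, 0, -1.4], 1],
  ],
)

```text
time: 16.77
eef_pos: [0.5904, -0.1367, 0.0587]
orientation: [-3.141, -0.001, -3.051]
ft_force: [-2.4, -1.4, -0.3]
grip_width: 0.0004
finger_force: 1.5
```

```bash
cat > lev.py <<'E'
from go import *
show()
for n in('top','side'):
    s=snap(n);P=cloud(s);hs=cv2.cvtColor(s['frame'],cv2.COLOR_BGR2HSV).astype(int)
    y=(abs(hs[...,0]-27)<6)&(hs[...,1]>170)&(hs[...,2]>120)&(np.linalg.norm(P[...,:2]-loc(-.01,-.12),axis=-1)<.06)
    if y.sum()>3:
        q=P[y];q=q[q[:,2]>.05].mean(0);l=R.from_euler('z',-TH).apply([*(q[:2]-T),0])-[0,-.06,0];print(n,y.sum(),q,'lever ang',np.arctan2(-l[0],-l[1]),'r',np.hypot(*l[:2]))
E
python3 lev.py
```

```text
t 16.775 p [ 0.5904 -0.1367  0.0587] o [-180.    -0.  -174.8] q [ 0.32  0.91 -0.31  1.74  0.47  0.56  1.39] F [-2.4 -1.4 -0.3] T [-0.33  0.58  0.01] w 0.0004 ff 1.5205946505011525
side 61 [ 0.60675118 -0.14165029  0.0618492 ] lever ang 0.021423453568805855 r 0.07060103721326973
```

>>> drive_tool(
  motion=[
    [[-0.04, 0, 0], [0, 0, 0], 1],
    [[-0.08, 0, 0], [0, 0, 0], 1],
    [[-0.08, 0, 0], [0, 0, 0], 1],
  ],
)

```text
time: 17.25
eef_pos: [0.5906, -0.1368, 0.0586]
orientation: [-3.141, -0.004, -3.051]
ft_force: [-6.7, -2.1, 4.5]
grip_width: -0.0002
finger_force: 3.1
```

>>> drive_tool(
  motion=[
    [[-0.06, 0, 0], [0, 0, 0], 1],
    [[-0.06, 0, 0], [0, 0, 0], 1],
  ],
)

```text
time: 17.5
eef_pos: [0.5907, -0.1368, 0.0585]
orientation: [-3.141, -0.007, -3.051]
ft_force: [-9.0, -1.4, 7.2]
grip_width: 0.0001
finger_force: 4.4
```

The lever is on its locked stop: force is rising with no motion. Back off and raise.

>>> drive_tool(
  motion=[
    [[0.3, 0, 0], [0, 0, 0], 1],
    [[0.9, 0, 0], [0, 0, 0], 1],
    [[1.2, 0, -0.8], [0, 0, 0], 1],
    [[1.2, 0, -2.4], [0, 0, 0], 1],
    [[1.2, 0, -4], [0, 0, 0], 1],
    [[1.5, 0, -5], [0, 0, 0], 1],
    [[1.5, 0, -5], [0, 0, 0], 1],
  ],
)

```text
time: 18.38
eef_pos: [0.559, -0.1393, 0.1872]
orientation: [-3.14, 0.007, -3.05]
ft_force: [1.1, 0.2, -0.3]
grip_width: -0.0
finger_force: 0.0
```

```bash
python3 lev.py; python3 ptr.py; python3 -c "
from h import *
s=snap('top');f=s['frame'][140:250,220:380];cv2.imwrite('pics/t6.png',cv2.resize(f,None,fx=4,fy=4,interpolation=cv2.INTER_CUBIC))"
```

```text
t 18.375 p [ 0.559  -0.1393  0.1872] o [-179.9    0.4 -174.7] q [ 0.4   0.7  -0.41  1.76  0.38  0.75  1.46] F [ 1.1  0.2 -0.3] T [-0.01  0.04  0.01] w -0.0 ff 0.0
top 5 [ 0.59278444 -0.11924547  0.17337269] lever ang 0.2762337665757798 r 0.04881872659667772
side 118 [ 0.60581038 -0.13995685  0.07146631] lever ang 0.03326897314795948 r 0.06884866429985523
top mark px 258.6 169.6 area 11 r 0.1646 ang mean 0.2662
top ptr px 262.8 179.3 area 6 r 0.1367 ang mean 0.2618
side mark none
side ptr none
```

View pics/t6.png

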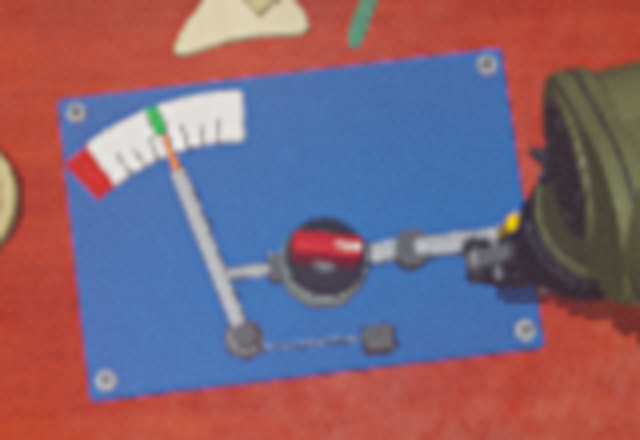

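The pointer is at the mark (163,138) and the lever lies straight at (450,243), locked as at the start. The yellow peg at (512,222) is clear of the gripper.

```bash
python3 -c "
from bench import arm
print(arm.sign_off())"
```

```text
the job is handed in; nothing more can be done
None
```

The job is handed in (verdict not shown): pointer within about 1 mm of the green mark, lever back on its locked stop, knob force about 15 N at most, and the gripper clear of everything at 18 s.

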